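Hold the spring gate open and push the substrate carrier home

TASK

With the outside of one finger, swing the long paddle beside the chute outward so that the spring gate lifts, and keep it open while another finger pushes the black substrate carrier by its upright rear block along the chute, under the gate, until its front is fully home against the end stop; the gate must never touch the carrier on the way. Then let the gate drop shut into the gap between the carrier's deck and its rear block, and move clear. Only push: do not grip or lift anything, and leave the spool, the chip box and the jar where they are.

Things in the scene. Friction and masses are not known exactly. Their poses are not given: they have to be found in the camera images.
- chute: Fixed metal chute. Origin on the bench, on the centre line, under the shut gate's tongue; x = travel direction, z up. Base plate 8 mm thick, x -240 (open entrance) to +120 mm, y -82 to +43. Two guide walls, inner faces y = -31 and +31 mm, 6 mm thick, tops 22 mm above the bench.
- stop (a point): Middle of the end stop's face, a cross bar at chute x = +98 mm, top 30 mm above the bench. The carrier's front ends up against it.
- gate (a joint): Gate angle about its hinge rod, rad: 0 shut, 1.1 limit; grows as the paddle is pushed outward (chute's -y). A spring always shuts it: 2 to 4 N at the paddle's top edge. The 8 mm rod runs along chute x at y = -58 mm, 26 mm above the bench, in two brackets (8 mm long, tops 32 mm high) at x = -222 and +14. The carrier's deck clears the tongue from 0.45 rad up; about 0.6 to 0.75 is comfortable.
- tongue (a point): Middle of the lower edge of the gate's tongue: 4 mm thick along x, 30 mm wide (chute y -15 to +15 mm when shut), lower edge 16 mm above the bench when shut, blocking the carrier's deck. It hangs from an arm (12 mm wide) that reaches over the chute from the hinge and lifts with the gate.
- paddle (a point): Middle of the top edge of the gate's paddle: sheet 3 mm thick, 215 mm long along the chute (x -215 to 0 mm), reaching 55 mm from the hinge axis. Shut, it leans 0.61 rad inward: top edge at chute y = -26 mm, 71 mm above the bench. At gate angle 0.61 it is upright at y = -58, top 81 mm high. A finger pushes its inner face outward and can slide along it.
- carrier: Black carrier loose in the chute, 58 mm wide, about 0.2 kg. Origin at its underside (8 mm above the bench), mid neck gap; axes as the chute's; home at chute x = 0. Base 4 mm thick, x -30 to +98 mm. Deck with white chips x +18 to +98, 19 mm high. Open gap x -18 to +18. Rear block to push: x -30 to -18, 44 mm wide, top 62 mm above the bench. Starts with its front 12 to 52 mm before the gate.
- spool: Aluminium wire spool, 48 mm across, 23 mm high, standing loose; origin under its centre. Bystander, leave alone.
- chip_box: Flat black chip box, 50 x 50 x 12 mm, loose; origin under its centre. Bystander, leave alone.
- jar: Small amber jar with white cap, 40 mm across, 50 mm high, loose; origin under its centre. Bystander, leave alone.
Things that resemble listed ones, but are neither listed nor needed, are in the scene too. Several things have the shape of the carrier; the one meant has the colours described above.

How it is judged:
On the way, in this order (a step that is already met when the one before it is completed fails the run):
1. the gate is swung open while the carrier still stands before it (value of joint gate above 0.4 rad and x of carrier in the frame of chute below -0.098 m), for 0.1 s.
2. the deck is half way under the gate, a finger holding the gate open (value of joint gate above 0.35 rad and contact force between the fingers and gate above 0.1 N and x of carrier in the frame of chute between -0.075 and -0.025 m), for 0.05 s.
At the end, for the whole second after the job is handed in: The carrier lies flat in the chute and at rest, its front within 5 mm of the end stop, and the gate is shut (below 0.06 rad) in the carrier's neck gap (x of carrier in the frame of chute between -0.005 and 0.004 m and z of carrier in the frame of chute below 0.011 m and angle between carrier's own z axis and vertical below 0.05 rad and linear speed of carrier below 0.01 m/s and value of joint gate below 0.06 rad); the robot touches nothing.
It fails at once if the gate touches the carrier (more than 0.3 N) (contact force between gate and carrier above 0.3 N).
It fails at once if the carrier is lifted more than 7 mm or tipped (z of carrier in the frame of chute above 0.015 m or angle between carrier's own z axis and vertical above 0.12 rad).
It fails at once if a bystander is moved more than 15 mm (distance of any of spool, chip_box, jar from where it was at the start of the episode above 0.015 m).
It also fails if it takes over 40 s, if anything falls off the work surface, if the arm or the gripper's body presses on something with over 40 N, if the wrist force passes 120 N, or if a joint passes its speed limit or range.

ROBOT

A 6-joint arm with a two-finger parallel gripper is mounted at the origin on the work surface. World frame = base frame: x ahead of the robot, y to its left, z up, the work surface at z = 0. Lengths are in m, angles in rad, forces in N, time in s.
With the tool pointing down it reaches from about 0.325 to 0.775 m from the base axis. Payload 9.3 kg.
Tool frame: the origin (TCP) lies midway between the tips of the shut fingers; the grasp point (between the pads) lies 19 mm behind it; z points along the fingers, y is the direction in which the jaws open and shut (so a half turn about z gives the same grasp; the last joint's range is limited). The gripper opens to 85 mm and grips with 20 to 120 N. Pads are 22 mm wide; open, the fingers measure 114 mm over their backs; the gripper's body (76 mm by 85 mm) begins 54 mm behind the grasp point. The pads swing forward as they close: fully open they stand 13 mm farther back than shut.
Start: joints at [0.974, 0.259, 0.021, 1.334, 0, 1.418], TCP at [0.236, 0.497, 0.231] pointing down, gripper open.
Joint ranges: [-3.04, 3.04], [-0.91, 1.82], [-1.04, 1.36], [-1.92, 1.95], [-1.52, 1.45], [-3.14, 3.14]. Speed limits (rad/s): [2.22, 2.22, 2.79, 3.14, 3.14, 3.14].

INTERFACE

Orientations are given as a unit quaternion [w, x, y, z].
In Python, from cell import sense, grab_frame, get_calibration, sign_off gives the robot as it stands.
- The arm moves only by the shell command python3 -m inch 'ROWS' [FORCE]. ROWS is JSON, a list of rows, each an object of numbers: "fingers": the opening, from 0 (shut) to 1 (fully open); "tx", "ty", "tz": the shift along the world's x, y, z in mm; "rx", "ry", "rz": the turn, a rotation vector about the world's x, y, z in degrees. In form: [{"fingers": .., "tx": .., "ty": .., "tz": .., "rx": .., "ry": .., "rz": ..}, ...]. A call has 1 to 10 rows; each row is the pose to reach, as a shift and turn from the pose commanded when the call began; what a row does not reach only later rows make up. A row lasts 1/10 s, in which the tool goes at most 50 mm and 8.59 degrees, less where a joint would pass 70% of its speed; a pose out of reach is approached as far as the arm can. A call with a gripper value outside its range is refused whole. The fingers move at their own pace and stop on an object; FORCE is the grip in N (left out, the last holds). Time passes only in rows, so rows that repeat a pose let the fingers close. It gives the time, the measured TCP pose, the force and the opening at its end, in the units of the state.
- sense(): the state, without advancing time (a new reading comes with each control period).
- grab_frame(name): name is "scene" or "side" or "wrist"; returns the picture (384x512x3 uint8, red, green, blue); there is no depth.
- get_calibration(name): a dict with "fovy" (degrees; the focal length in pixels is half the picture's height over the tangent of half this angle, whatever the lens; pixels are square), "cx", "cy" (the principal point, pixels), "world_to_cam" (4x4, takes a point from world to camera coordinates). Camera axes: x right, y down, z forward; pixel columns grow to the right and rows downward; lengths in m; the calibration is good to about 2 mm. A picture is of the moment at which its call begins: read the wrist's pose just before it. get_calibration takes no time and is no camera call; for the wrist camera it gives the pose at the moment of the call.
- sign_off(): hands the job in, once; it reports no verdict.
The state is a dict: "time": time; "qpos": joint angles; "qd": joint speeds; "joint_efforts": joint torques, N m; "position": TCP position; "ee_rot": TCP orientation; "wrist_force": force on the tool from outside, world axes, zero at the start; "wrist_torque": the same for the moment, N m; "grip_width": finger opening in m.
Only numpy, scipy, OpenCV 4.12 (cv2) and the standard library are available. Lean on these libraries where they do the work, as an engineer would, in place of code of your own. Each camera call takes 0.05 s, during which the arm holds its last target.

## Working session

There is one attempt and no reset: what is moved stays moved. The work goes in short steps, Python scripts to look and compute and a shell command to move; the robot and the scene stay as the last step left them, time stands still between calls to the robot, and variables do not carry over. Pictures are saved under pics/ and viewed, and the job is handed in when it is done.

```bash
ls; mkdir -p pics
python3 - <<'E'
from cell import sense, grab_frame, get_calibration
import cv2
print(sense())
for n in ("scene","side","wrist"):
    im=grab_frame(n); cv2.imwrite(f"pics/{n}0.png",im[:,:,::-1])
    print(n,get_calibration(n))
E
```

```text
pics
{'time': 0.0, 'qpos': array([9.74421424e-01, 2.59199975e-01, 2.06976811e-02, 1.33371910e+00,
       2.97130827e-06, 1.41816821e+00]), 'qd': array([-0.00159737,  0.00192541,  0.00066537,  0.00061799,  0.00142903,
       -0.00039828]), 'joint_efforts': array([ 5.15241045e-04, -5.55643380e+01,  3.44531572e+01,  1.36257728e-02,
       -1.38188143e-04,  2.19075582e-05]), 'position': array([0.23596719, 0.49645916, 0.23063674]), 'ee_rot': array([-2.62033682e-04,  2.20057425e-01,  9.75486659e-01, -6.62604640e-04]), 'wrist_force': array([ 0.35575135, -0.34623491,  0.31256895]), 'wrist_torque': array([ 0.06347057,  0.01218768, -0.00679352]), 'grip_width': 0.08541432901024569}
scene {'fovy': 53.43900414735916, 'cx': 262.15283325118884, 'cy': 188.27439310087985, 'world_to_cam': array([[-0.35171342,  0.9360219 ,  0.01267568,  0.18646144],
       [ 0.64506782,  0.25215463, -0.72132209, -0.30485692],
       [-0.6783695 , -0.24552199, -0.69248377,  1.125627  ],
       [ 0.        ,  0.        ,  0.        ,  1.        ]])}
side {'fovy': 52.95504711780725, 'cx': 253.9295526526839, 'cy': 183.76942366627986, 'world_to_cam': array([[-0.88116327, -0.47229794, -0.02204398,  0.5000746 ],
       [-0.3033496 ,  0.60048951, -0.73985902,  0.22279328],
       [ 0.36267107, -0.64524957, -0.67240069,  0.62266304],
       [ 0.        ,  0.        ,  0.        ,  1.        ]])}
wrist {'fovy': 68.25019795960276, 'cx': 255.85176367557833, 'cy': 197.56052911075056, 'world_to_cam': array([[ 4.29239791e-01,  9.03190387e-01, -5.70565517e-04,
        -5.48810661e-01],
       [ 8.57595563e-01, -4.07372582e-01,  3.13970429e-01,
        -4.16689907e-02],
       [ 2.83342640e-01, -1.35257916e-01, -9.49432591e-01,
         3.78516200e-01],
       [ 0.00000000e+00,  0.00000000e+00,  0.00000000e+00,
         1.00000000e+00]])}
```

View pics/scene0.png

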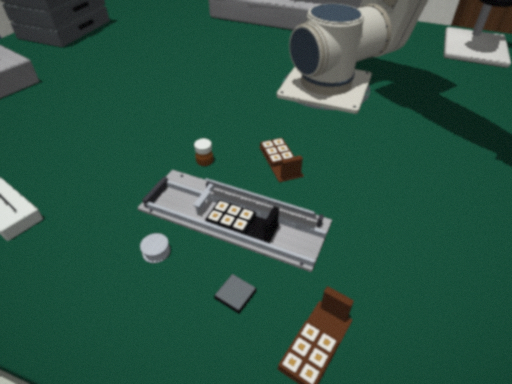

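View pics/side0.png

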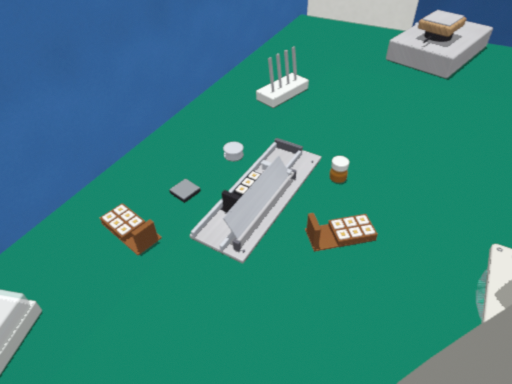

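View pics/wrist0.png

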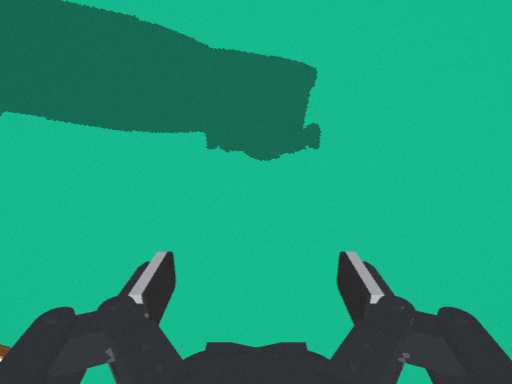

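The scene view shows the chute with its stop at (155,190) and entrance at (320,240). The black carrier is in the chute at (240,220). Its two look-alikes, at (280,155) and (318,340), are brown, so the one in the chute fits. I'll enlarge it to confirm and to find the corners.

Run:
```python
import cv2
a=cv2.imread("pics/scene0.png")[165:270,130:340]; cv2.imwrite("pics/sc_crop.png",cv2.resize(a,None,fx=3.8,fy=3.8,interpolation=cv2.INTER_CUBIC))
a=cv2.imread("pics/side0.png")[130:260,185:330]; cv2.imwrite("pics/si_crop.png",cv2.resize(a,None,fx=4.5,fy=4.5,interpolation=cv2.INTER_CUBIC))
```

```text
(no output)
```

View pics/sc_crop.png

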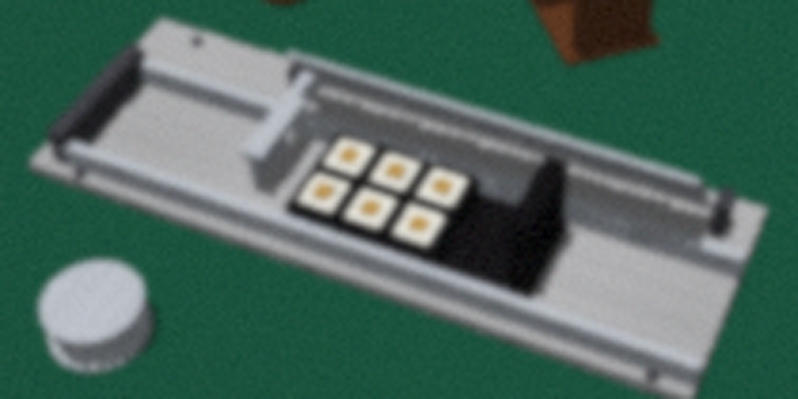

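View pics/si_crop.png

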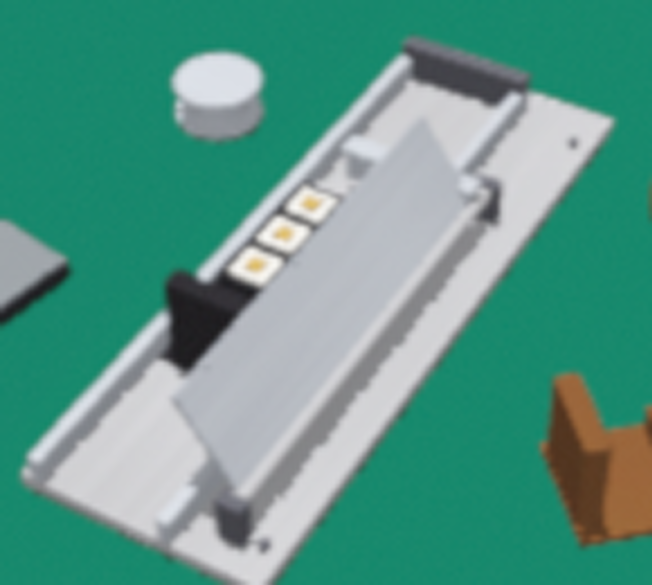

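Only the carrier in the chute is black: black body, white chips, and an upright block at about (272,222). Next I'll cast the chute corners onto z = 8 mm.

```bash
cat > h.py <<'E'
import numpy as np, json
from cell import sense, grab_frame, get_calibration
import cv2
def ray(n,uv,z,cal=None):
    c=cal or get_calibration(n); f=192/np.tan(np.radians(c["fovy"]/2))
    T=np.array(c["world_to_cam"]); R=T[:3,:3]; o=-R.T@T[:3,3]
    d=R.T@np.array([(uv[0]-c["cx"])/f,(uv[1]-c["cy"])/f,1]); return o+d*(z-o[2])/d[2]
def proj(n,p,cal=None):
    c=cal or get_calibration(n); f=192/np.tan(np.radians(c["fovy"]/2))
    q=np.array(c["world_to_cam"])@np.r_[p,1]; return np.array([c["cx"]+f*q[0]/q[2],c["cy"]+f*q[1]/q[2]])
def kabsch2(L,W):
    L=np.array(L);W=np.array(W);a=L.mean(0);b=W.mean(0)
    H=(L-a).T@(W-b); th=np.arctan2(H[0,1]-H[1,0],H[0,0]+H[1,1])
    R=np.array([[np.cos(th),-np.sin(th)],[np.sin(th),np.cos(th)]]); return th,R,b-R@a
E
python3 - <<'E'
from h import *
sc=lambda u,v:(130+(u+.5)/3.8-.5,165+(v+.5)/3.8-.5); si=lambda u,v:(185+(u+.5)/4.5-.5,130+(v+.5)/4.5-.5)
P=[("scene",sc(162,18),.12,-.082),("scene",sc(32,162),.12,.043),("scene",sc(768,208),-.24,-.082),("scene",sc(690,395),-.24,.043),
("side",si(614,122),.12,-.082),("side",si(22,474),-.24,.043)]
L=[];W=[]
for n,uv,x,y in P:
    w=ray(n,uv,.008); L.append((x,y)); W.append(w[:2])
for s in (slice(0,4),slice(4,6),slice(0,6)):
    th,R,t=kabsch2(L[s],W[s]); print("th",th,"t",t); print(((np.array(L[s])@R.T+t)-W[s])*1e3)
loc=lambda w:R.T@(w[:2]-t)
# carrier: block top corners (scene) z=.062, deck front corner z=.019
for n,uv,z in [("scene",sc(548,160),.062),("scene",sc(565,165),.062),("scene",sc(505,205),.062),("scene",sc(345,140),.019+.002),("scene",sc(292,205),.019),("side",si(180,275),.062),("scene",sc(530,290),.012)]:
    print(n,z,loc(ray(n,uv,z))*1e3)
print("paddle top ends", [proj("scene",np.r_[R@[x,-.026]+t,.071]) for x in(-.215,0)])
for nm,n,uv,z in [("spool","scene",(155,245),.023),("box","scene",(236,292),.012),("jar","scene",(203,146),.05)]:
    w=ray(n,uv,z);print(nm,w,loc(w))
np.savez("chute.npz",R=R,t=t,th=th)
E
```

```text
th -1.61596841788805 t [ 0.59006982 -0.10415212]
[[-0.7337021  -0.58908277]
 [ 0.52278637 -1.6704498 ]
 [-0.90339248  0.3498022 ]
 [ 1.1143082   1.90973037]]
th -1.6226832642917126 t [ 0.58665146 -0.10434743]
[[-0.42994825 -1.05772042]
 [ 0.42994825  1.05772042]]
th -1.618208236428373 t [ 0.58893035 -0.10421755]
[[-2.13315785 -0.45860984]
 [-0.88962546 -1.81965419]
 [-1.49737754  0.44296162]
 [ 0.50736706  1.72321247]
 [ 2.36707969 -1.3209962 ]
 [ 1.6457141   1.43308615]]
scene 0.062 [-142.83988838  -18.05115447]
scene 0.062 [-151.32925062  -18.30618449]
scene 0.062 [-135.51152594   16.06434014]
scene 0.020999999999999998 [-28.73033357 -25.17000321]
scene 0.019 [-24.76273376  23.46261882]
side 0.062 [-143.43333335   16.94972675]
scene 0.012 [-150.69733686   19.62299122]
paddle top ends [array([314.37947083, 212.44300973]), array([205.43814765, 178.26418067])]
spool [ 0.70420745 -0.13449764  0.023     ] [0.0247826  0.11658265]
box [0.73233028 0.03090756 0.012     ] [-0.14176959  0.13683464]
jar [ 0.451905   -0.16683465  0.05      ] [ 0.06904093 -0.13390369]
```

The chute pose is consistent between the two views to within about 2 mm: origin (0.589,-0.104), heading -1.618 rad. The carrier is at chute x ≈ -0.121, with its block rear at about -0.151 and its front about 22 mm before the gate, which fits the stated start range.

The plan is to set the jaws across the chute, about 36 mm open, behind the block. Finger A swings the paddle outward and finger B pushes the block.

Run:
```python
from h import *
d=np.load("chute.npz");R,t=d["R"],d["t"];s=sense()
w=R@[-.178,.0225]+t; print(w,(w-s["position"][:2])*1e3, np.degrees(np.arctan2(R[1,1],R[0,1])))
q=s["ee_rot"];from scipy.spatial.transform import Rotation as Ro
M=Ro.from_quat(np.r_[q[1:],q[0]]).as_matrix();print(M, np.degrees(np.arctan2(M[1,1],M[0,1])))
```

```text
[0.61984123 0.07251605] [ 383.79145714 -424.03673498] -2.7165023206538446
[[-9.03102222e-01  4.29425289e-01 -5.45237365e-04]
 [ 4.29425606e-01  9.03101901e-01 -7.78418551e-04]
 [ 1.58132290e-04 -9.37130409e-04 -9.99999548e-01]] 64.56889497096081
```

```bash
python3 -m inch '[{"fingers":0.42,"tx":25,"ty":-28,"rz":-6},{"fingers":0.42,"tx":55,"ty":-61,"rz":-12},{"fingers":0.42,"tx":85,"ty":-94,"rz":-18},{"fingers":0.42,"tx":115,"ty":-127,"rz":-24},{"fingers":0.42,"tx":145,"ty":-160,"rz":-30},{"fingers":0.42,"tx":175,"ty":-193,"rz":-36},{"fingers":0.42,"tx":205,"ty":-226,"rz":-42},{"fingers":0.42,"tx":235,"ty":-260,"rz":-48},{"fingers":0.42,"tx":265,"ty":-293,"rz":-54},{"fingers":0.42,"tx":295,"ty":-326,"rz":-60}]'
python3 -m inch '[{"fingers":0.42,"tx":30,"ty":-33,"tz":-10,"rz":-3},{"fingers":0.42,"tx":60,"ty":-66,"tz":-20,"rz":-6},{"fingers":0.42,"tx":80,"ty":-88,"tz":-40,"rz":-7.3},{"fingers":0.42,"tx":89,"ty":-98,"tz":-60,"rz":-7.3},{"fingers":0.42,"tx":89,"ty":-98,"tz":-80,"rz":-7.3},{"fingers":0.42,"tx":89,"ty":-98,"tz":-80,"rz":-7.3}]'
python3 - <<'E'
from h import *
d=np.load("chute.npz");R,t=d["R"],d["t"]
for n in("scene","side","wrist"): cv2.imwrite(f"pics/{n}1.png",grab_frame(n)[:,:,::-1])
s=sense();print(s["time"],s["position"],R.T@(s["position"][:2]-t),s["grip_width"],s["ee_rot"],s["wrist_force"])
def crop(n,k,box,f):
    a=cv2.imread(f"pics/{n}{k}.png")[box[1]:box[3],box[0]:box[2]]; cv2.imwrite(f"pics/{n}{k}c.png",cv2.resize(a,None,fx=f,fy=f,interpolation=cv2.INTER_CUBIC))
crop("scene",1,(130,60,350,270),2.8); crop("side",1,(150,60,340,260),3)
E
```

```text
0.3 [0.23609239 0.49664166 0.23106267] [-0.58346156 -0.38091868] 0.08556786702680187 [-1.07183727e-04  2.20091963e-01  9.75479097e-01 -2.19484317e-04] [ 0.08660098 -0.60829412 -0.27399295]schema error: expected keys fingers, tx, ty, tz, rx, ry, rz
schema error: expected keys fingers, tx, ty, tz, rx, ry, rz
```

All seven keys are required, so I'll write them all.

```bash
python3 -m inch '[{"fingers":0.42,"tx":25,"ty":-28,"tz":0,"rx":0,"ry":0,"rz":-6},{"fingers":0.42,"tx":55,"ty":-61,"tz":0,"rx":0,"ry":0,"rz":-12},{"fingers":0.42,"tx":85,"ty":-94,"tz":0,"rx":0,"ry":0,"rz":-18},{"fingers":0.42,"tx":115,"ty":-127,"tz":0,"rx":0,"ry":0,"rz":-24},{"fingers":0.42,"tx":145,"ty":-160,"tz":0,"rx":0,"ry":0,"rz":-30},{"fingers":0.42,"tx":175,"ty":-193,"tz":0,"rx":0,"ry":0,"rz":-36},{"fingers":0.42,"tx":205,"ty":-226,"tz":0,"rx":0,"ry":0,"rz":-42},{"fingers":0.42,"tx":235,"ty":-260,"tz":0,"rx":0,"ry":0,"rz":-48},{"fingers":0.42,"tx":265,"ty":-293,"tz":0,"rx":0,"ry":0,"rz":-54},{"fingers":0.42,"tx":295,"ty":-326,"tz":0,"rx":0,"ry":0,"rz":-60}]'
python3 -m inch '[{"fingers":0.42,"tx":30,"ty":-33,"tz":-10,"rx":0,"ry":0,"rz":-3},{"fingers":0.42,"tx":60,"ty":-66,"tz":-20,"rx":0,"ry":0,"rz":-6},{"fingers":0.42,"tx":80,"ty":-88,"tz":-40,"rx":0,"ry":0,"rz":-7.3},{"fingers":0.42,"tx":89,"ty":-98,"tz":-60,"rx":0,"ry":0,"rz":-7.3},{"fingers":0.42,"tx":89,"ty":-98,"tz":-80,"rx":0,"ry":0,"rz":-7.3},{"fingers":0.42,"tx":89,"ty":-98,"tz":-80,"rx":0,"ry":0,"rz":-7.3}]'
cat >> h.py <<'E'
def crop(n,k,box,f):
    a=cv2.imread(f"pics/{n}{k}.png")[box[1]:box[3],box[0]:box[2]]; cv2.imwrite(f"pics/{n}{k}c.png",cv2.resize(a,None,fx=f,fy=f,interpolation=cv2.INTER_CUBIC))
def look(k,names=("scene","side")):
    d=np.load("chute.npz");R,t=d["R"],d["t"]
    for n in names: cv2.imwrite(f"pics/{n}{k}.png",grab_frame(n)[:,:,::-1])
    s=sense();print(s["time"],s["position"],"chute",R.T@(s["position"][:2]-t),s["grip_width"],s["wrist_force"])
E
python3 - <<'E'
from h import *
look(1,("scene","side","wrist")); print(sense()["ee_rot"])
crop("scene",1,(130,60,350,270),2.8); crop("side",1,(150,60,340,260),3)
E
```

```text
time: 1.3
position: [0.5322, 0.1691, 0.2314]
ee_rot: [0.0, 0.68, 0.733, 0.0]
wrist_force: [-0.2, 0.5, -0.1]
grip_width: 0.036
time: 1.9
position: [0.619, 0.0721, 0.1482]
ee_rot: [-0.002, 0.724, 0.69, -0.002]
wrist_force: [-1.0, 0.0, 0.5]
grip_width: 0.0357
2.05 [0.62033904 0.07301603 0.15230076] chute [-0.17852301  0.02297356] 0.03607848948565114 [-0.13977088  0.74773582  0.49269956]
[3.08660656e-04 7.23583644e-01 6.90236556e-01 3.34325289e-04]
```

View pics/scene1c.png

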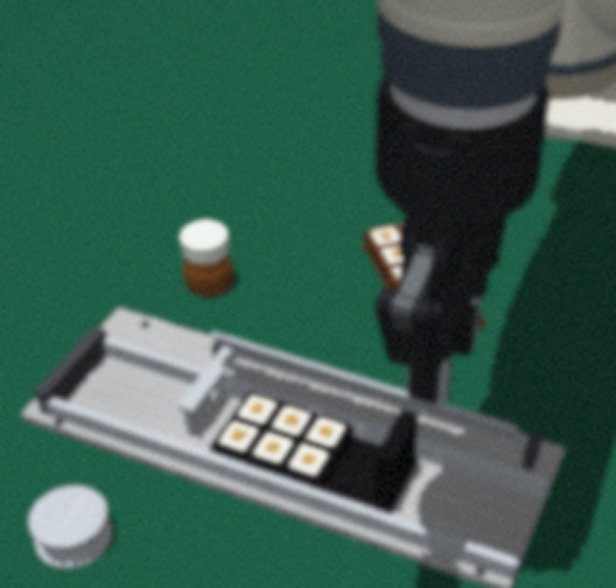

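View pics/side1c.png

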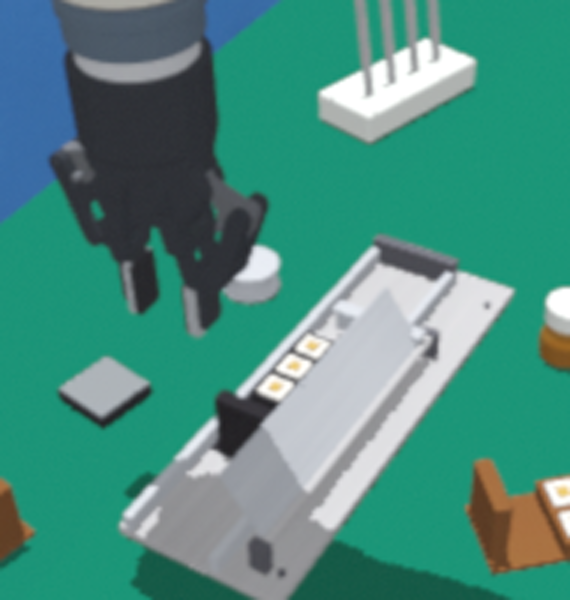

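View pics/wrist1.png

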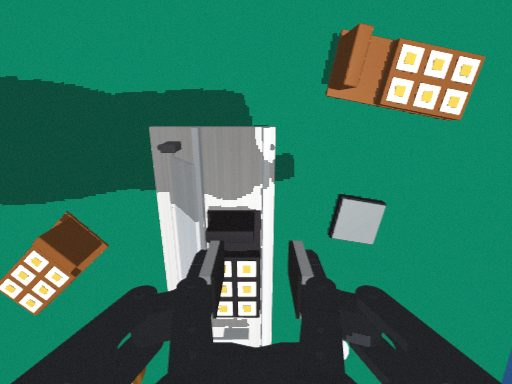

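Run:
```python
from h import *
d=np.load("chute.npz");R,t=d["R"],d["t"]
for y in(.018,.0325):
 for sg in(-1,1):
  for z in(.152,.158,.164):
   p=np.r_[R@[-.1785,.023+sg*y]+t,z]; a=proj("side",p);b=proj("scene",p); print(y,sg,z,(a-[150,60])*3,(b-[130,60])*2.8, proj("wrist",p))
```

```text
0.018 -1 0.152 [196.44121341 324.3755005 ] [452.145827   346.03675044] [222.30192512 252.45475804]
0.018 -1 0.158 [195.54151701 316.63028775] [452.86246259 338.10256858] [221.07299717 257.95904247]
0.018 -1 0.164 [194.63119505 308.7936027 ] [453.58927281 330.05573909] [219.74941819 263.88726245]
0.018 1 0.152 [148.13066247 305.75456062] [428.89501339 388.16840337] [286.30038699 252.43109586]
0.018 1 0.158 [146.97122233 298.05841012] [429.47119308 380.20739653] [287.44424633 257.93268458]
0.018 1 0.164 [145.79836671 290.27321009] [430.05590264 372.12853352] [288.67617457 263.85785586]
0.0325 -1 0.152 [216.4626978  332.09263164] [460.98864427 330.01311727] [196.51324198 252.46429291]
0.0325 -1 0.158 [215.67399876 324.3283672 ] [461.75505575 322.09569453] [194.32773749 257.96966376]
0.0325 -1 0.164 [214.87590674 316.47163451] [462.53217195 314.06768662] [191.97388393 263.89911247]
0.0325 1 0.152 [129.2150954  298.46369703] [418.96764834 406.1572921 ] [312.06602699 252.42156951]
0.0325 1 0.158 [127.95706891 290.78794712] [419.47962784 398.19244584] [314.16472253 257.92207313]
0.0325 1 0.164 [126.68460416 283.02410331] [419.99931945 390.10762255] [316.42498012 263.84601723]
```

The pictures show finger A at about (200,330) in the side crop, behind the block and inside the paddle, with tips at about TCP height. The way down is clear. I'll descend to TCP z ≈ 0.045.

```bash
python3 -m inch '[{"fingers":0.42,"tx":0,"ty":0,"tz":-40,"rx":0,"ry":0,"rz":0},{"fingers":0.42,"tx":0,"ty":0,"tz":-75,"rx":0,"ry":0,"rz":0},{"fingers":0.42,"tx":0,"ty":0,"tz":-95,"rx":0,"ry":0,"rz":0},{"fingers":0.42,"tx":0,"ty":0,"tz":-106,"rx":0,"ry":0,"rz":0},{"fingers":0.42,"tx":0,"ty":0,"tz":-106,"rx":0,"ry":0,"rz":0}]'
python3 - <<'E'
from h import *
look(2); crop("scene",2,(130,100,350,290),2.8); crop("side",2,(150,90,340,270),3)
E
```

```text
time: 2.55
position: [0.62, 0.0731, 0.0452]
ee_rot: [-0.0, 0.724, 0.69, -0.0]
wrist_force: [0.5, -0.3, -0.4]
grip_width: 0.0357
2.65 [0.62096936 0.07294559 0.04684436] chute [-0.17848252  0.02360651] 0.0358174587518795 [0.01645843 0.04045319 0.30051196]
```

View pics/scene2c.png

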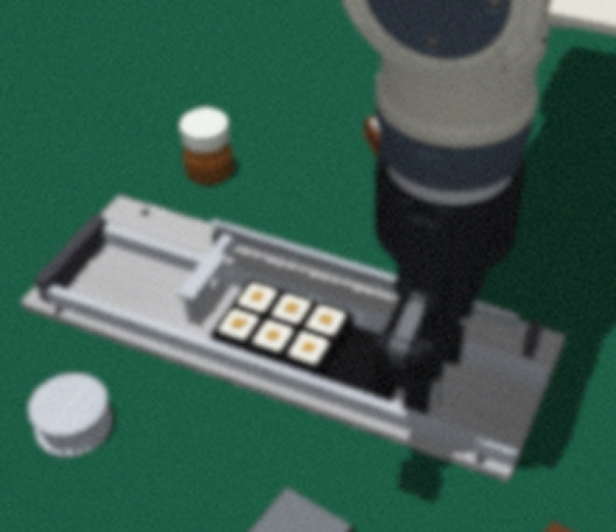

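View pics/side2c.png

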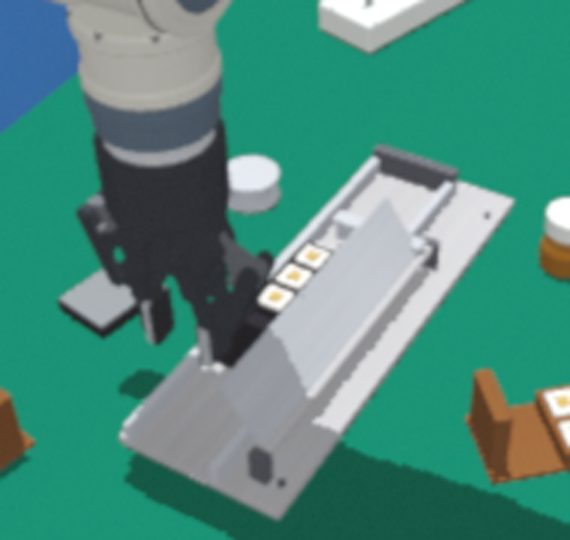

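Finger A stands inside the paddle at about (205,350) in the side crop, with a gap to the block. Next I swing outward.

```bash
python3 -m inch '[{"fingers":0.42,"tx":-10,"ty":0.5,"tz":0,"rx":0,"ry":0,"rz":0},{"fingers":0.42,"tx":-20,"ty":1,"tz":0,"rx":0,"ry":0,"rz":0},{"fingers":0.42,"tx":-28,"ty":1.4,"tz":0,"rx":0,"ry":0,"rz":0},{"fingers":0.42,"tx":-36,"ty":1.7,"tz":0,"rx":0,"ry":0,"rz":0},{"fingers":0.42,"tx":-36,"ty":1.7,"tz":0,"rx":0,"ry":0,"rz":0}]'
python3 - <<'E'
from h import *
look(3); crop("scene",3,(130,100,350,290),2.8); crop("side",3,(150,90,340,270),3)
E
```

```text
time: 3.15
position: [0.5836, 0.0745, 0.0463]
ee_rot: [0.001, 0.724, 0.69, 0.001]
wrist_force: [3.0, 0.4, 3.0]
grip_width: 0.0361
3.25 [0.58443372 0.07444981 0.04595881] chute [-0.17825348 -0.01295937] 0.03608251975196338 [3.54935596 0.18827822 3.53446033]
```

View pics/scene3c.png

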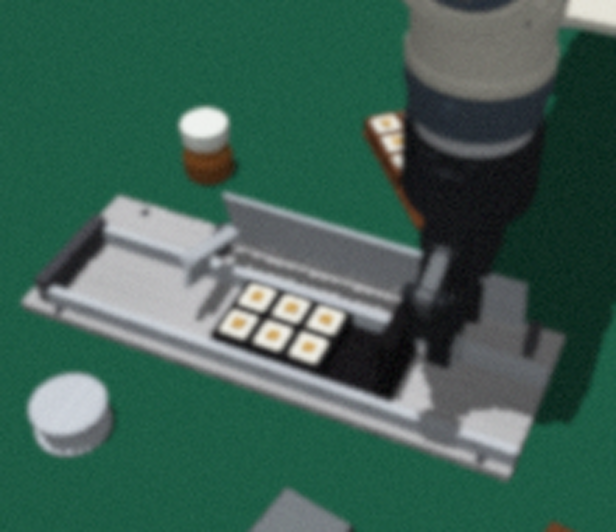

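View pics/side3c.png

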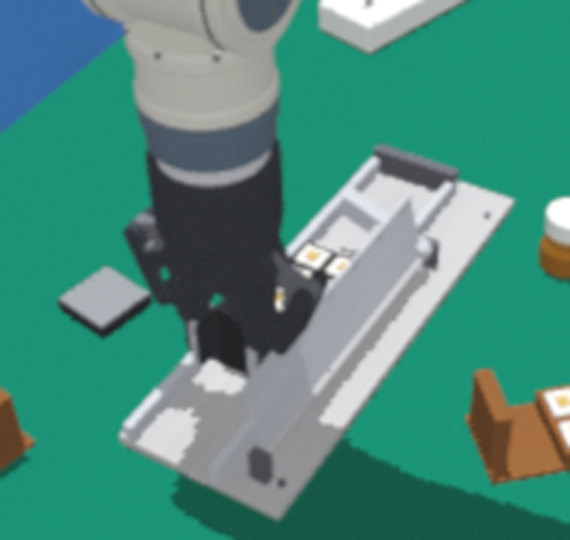

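The gate is lifting. I'll get its angle from the paddle's top corners: scene crop (225,195) and side crop (408,203).

```bash
cat >> h.py <<'E'
def gate_tab(sb,ib):
    d=np.load("chute.npz");R,t=d["R"],d["t"]
    for a in np.arange(0.0,1.01,.1):
        f=.61-a; p=np.r_[R@[0,-.058+.055*np.sin(f)]+t,.026+.055*np.cos(f)]
        print(round(a,2),((proj("scene",p)-sb[:2])*sb[2]).round(),((proj("side",p)-ib[:2])*ib[2]).round())
E
python3 - <<'E'
from h import *
gate_tab(np.array([130,100,2.8]),np.array([150,90,3.]))
E
```

```text
0.0 [212. 219.] [382. 196.]
0.1 [215. 211.] [388. 195.]
0.2 [218. 204.] [394. 194.]
0.3 [221. 197.] [400. 194.]
0.4 [225. 191.] [407. 195.]
0.5 [229. 185.] [414. 196.]
0.6 [233. 180.] [421. 198.]
0.7 [236. 176.] [428. 201.]
0.8 [240. 172.] [434. 204.]
0.9 [244. 169.] [441. 208.]
1.0 [248. 167.] [448. 212.]
```

```bash
python3 -m inch '[{"fingers":0.42,"tx":-6,"ty":0.3,"tz":0,"rx":0,"ry":0,"rz":0},{"fingers":0.42,"tx":-11,"ty":0.5,"tz":0,"rx":0,"ry":0,"rz":0},{"fingers":0.42,"tx":-15,"ty":0.7,"tz":0,"rx":0,"ry":0,"rz":0},{"fingers":0.42,"tx":-15,"ty":0.7,"tz":0,"rx":0,"ry":0,"rz":0}]'
python3 - <<'E'
from h import *
look(4,("scene","side","wrist")); crop("scene",4,(130,100,350,290),2.8); crop("side",4,(150,90,340,270),3)
E
```

```text
time: 3.65
position: [0.569, 0.0751, 0.0452]
ee_rot: [0.0, 0.724, 0.69, 0.0]
wrist_force: [5.3, -0.6, 0.4]
grip_width: 0.036
3.8 [0.5695396  0.07505816 0.04521951] chute [-0.17815525 -0.02786559] 0.03574882603384859 [ 5.49074577 -0.28950717  1.38269093]
```

View pics/scene4c.png

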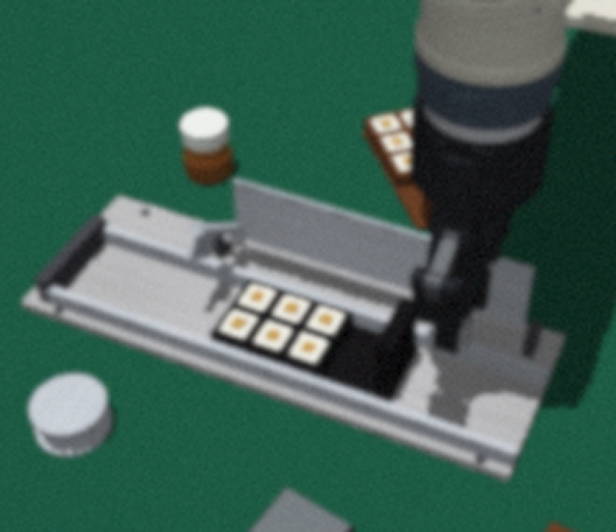

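View pics/side4c.png

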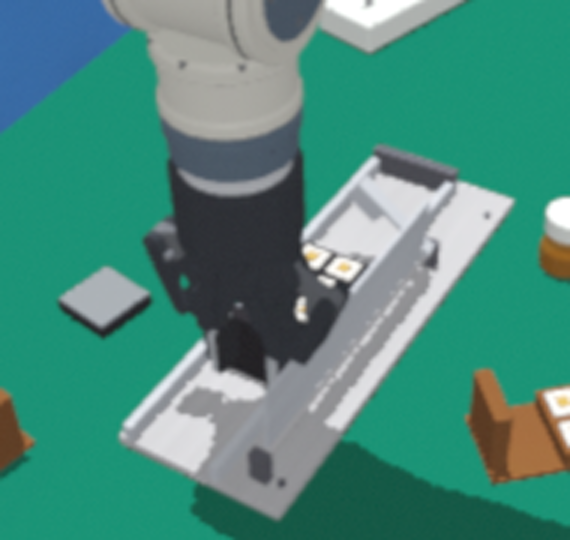

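View pics/wrist4.png

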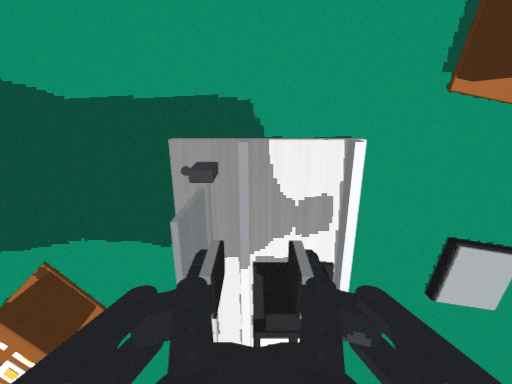

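The paddle's top corner at scene crop (235,180) and side crop (433,186) gives a gate angle of about 0.67 rad, with about 5 N on the tool. The carrier is still before the gate. Finger B is behind the block in the wrist view at (305,270). I'll push along the chute.

```bash
python3 -m inch '[{"fingers":0.42,"tx":-0.2,"ty":-4,"tz":0,"rx":0,"ry":0,"rz":0},{"fingers":0.42,"tx":-0.5,"ty":-10,"tz":0,"rx":0,"ry":0,"rz":0},{"fingers":0.42,"tx":-0.7,"ty":-14,"tz":0,"rx":0,"ry":0,"rz":0},{"fingers":0.42,"tx":-0.9,"ty":-18,"tz":0,"rx":0,"ry":0,"rz":0},{"fingers":0.42,"tx":-1.1,"ty":-23,"tz":0,"rx":0,"ry":0,"rz":0},{"fingers":0.42,"tx":-1.3,"ty":-28,"tz":0,"rx":0,"ry":0,"rz":0},{"fingers":0.42,"tx":-1.3,"ty":-28,"tz":0,"rx":0,"ry":0,"rz":0}]'
python3 - <<'E'
from h import *
look(5); crop("scene",5,(130,100,350,290),2.8); crop("side",5,(150,90,340,270),3)
E
```

```text
time: 4.5
position: [0.5682, 0.0474, 0.0451]
ee_rot: [-0.0, 0.724, 0.69, 0.001]
wrist_force: [6.4, 2.2, 0.5]
grip_width: 0.0357
4.6 [0.56820286 0.04734922 0.04508213] chute [-0.15041409 -0.02788758] 0.03599928445303725 [ 5.25924128  1.03416702 -0.00983343]
```

View pics/scene5c.png

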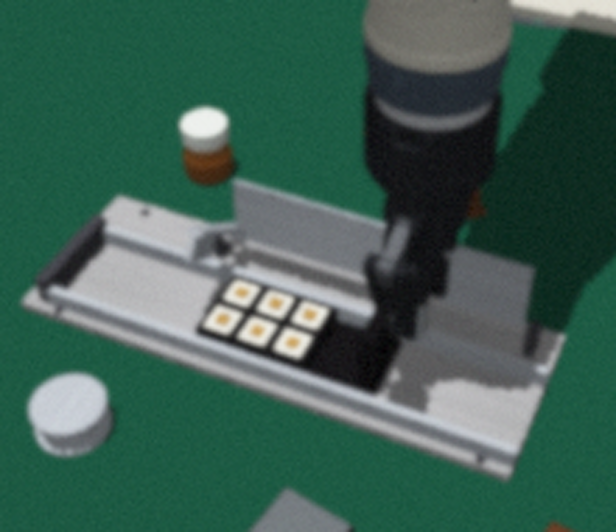

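View pics/side5c.png

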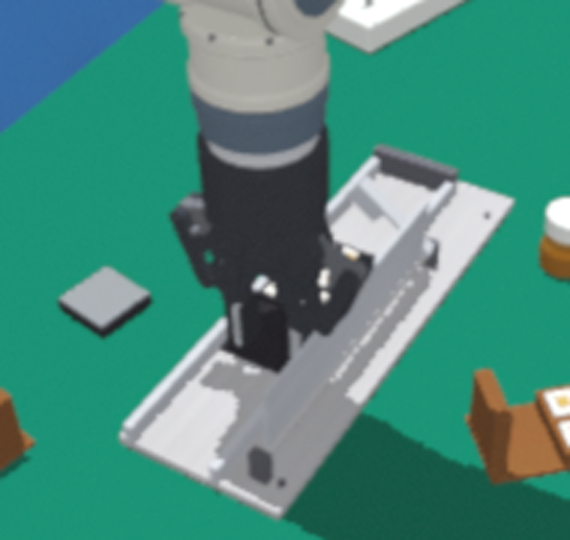

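The carrier moved about 11.5 mm, with the chip corner going from (257,296) to (241,293), and the gate is still fully open. I'll continue.

```bash
python3 -m inch '[{"fingers":0.42,"tx":-0.2,"ty":-4,"tz":0,"rx":0,"ry":0,"rz":0},{"fingers":0.42,"tx":-0.5,"ty":-10,"tz":0,"rx":0,"ry":0,"rz":0},{"fingers":0.42,"tx":-0.8,"ty":-17,"tz":0,"rx":0,"ry":0,"rz":0},{"fingers":0.42,"tx":-1.1,"ty":-24,"tz":0,"rx":0,"ry":0,"rz":0},{"fingers":0.42,"tx":-1.5,"ty":-31,"tz":0,"rx":0,"ry":0,"rz":0},{"fingers":0.42,"tx":-1.8,"ty":-38,"tz":0,"rx":0,"ry":0,"rz":0},{"fingers":0.42,"tx":-2.1,"ty":-45,"tz":0,"rx":0,"ry":0,"rz":0},{"fingers":0.42,"tx":-2.4,"ty":-51,"tz":0,"rx":0,"ry":0,"rz":0},{"fingers":0.42,"tx":-2.6,"ty":-56,"tz":0,"rx":0,"ry":0,"rz":0},{"fingers":0.42,"tx":-2.8,"ty":-60,"tz":0,"rx":0,"ry":0,"rz":0}]'
python3 - <<'E'
from h import *
look(6); crop("scene",6,(130,100,350,290),2.8); crop("side",6,(150,90,340,270),3)
E
```

```text
time: 5.6
position: [0.5654, -0.0119, 0.0451]
ee_rot: [-0.001, 0.724, 0.69, 0.001]
wrist_force: [6.1, 6.8, 2.4]
grip_width: 0.0361
5.7 [ 0.5654011  -0.01245179  0.04511049] chute [-0.0905475  -0.02785197] 0.03560686809671252 [4.83571213 2.20641393 0.37155372]
```

View pics/scene6c.png

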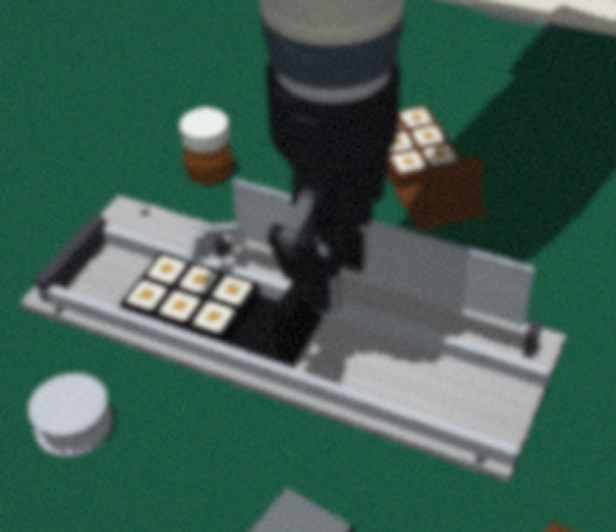

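View pics/side6c.png

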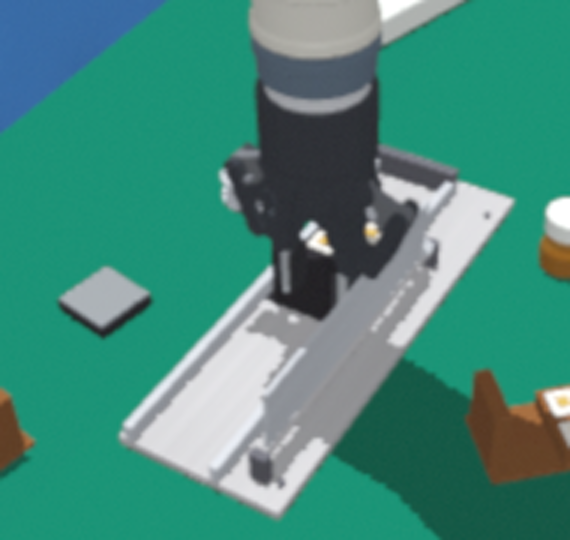

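The deck is half way under, at carrier x ≈ -50 mm, with the gate open at (235,180). I'll push on in smaller steps.

```bash
python3 -m inch '[{"fingers":0.42,"tx":-0.2,"ty":-4,"tz":0,"rx":0,"ry":0,"rz":0},{"fingers":0.42,"tx":-0.5,"ty":-10,"tz":0,"rx":0,"ry":0,"rz":0},{"fingers":0.42,"tx":-0.8,"ty":-16,"tz":0,"rx":0,"ry":0,"rz":0},{"fingers":0.42,"tx":-1.0,"ty":-22,"tz":0,"rx":0,"ry":0,"rz":0},{"fingers":0.42,"tx":-1.3,"ty":-28,"tz":0,"rx":0,"ry":0,"rz":0},{"fingers":0.42,"tx":-1.6,"ty":-34,"tz":0,"rx":0,"ry":0,"rz":0},{"fingers":0.42,"tx":-1.8,"ty":-38,"tz":0,"rx":0,"ry":0,"rz":0},{"fingers":0.42,"tx":-1.9,"ty":-40,"tz":0,"rx":0,"ry":0,"rz":0},{"fingers":0.42,"tx":-1.9,"ty":-40,"tz":0,"rx":0,"ry":0,"rz":0}]'
python3 - <<'E'
from h import *
look(7); crop("scene",7,(130,100,350,290),2.8); crop("side",7,(150,90,340,270),3)
E
```

```text
time: 6.6
position: [0.5635, -0.0521, 0.0451]
ee_rot: [-0.001, 0.724, 0.69, 0.001]
wrist_force: [5.1, 3.8, 0.5]
grip_width: 0.0358
6.7 [ 0.56347108 -0.05207656  0.04507501] chute [-0.05087578 -0.02790184] 0.03594251923942849 [5.14714304 3.62911654 1.37075068]
```

View pics/scene7c.png

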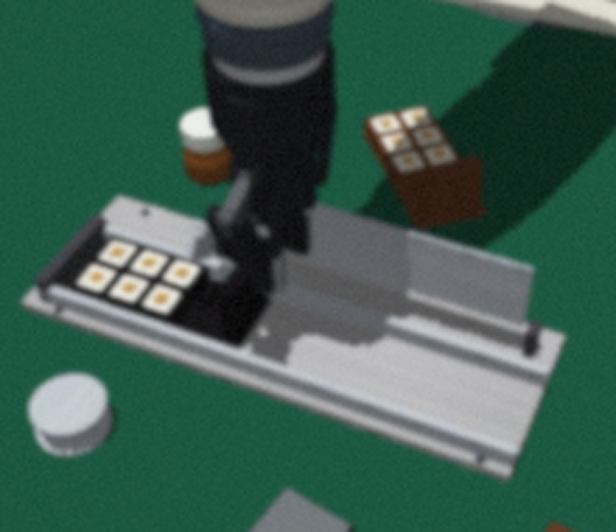

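View pics/side7c.png

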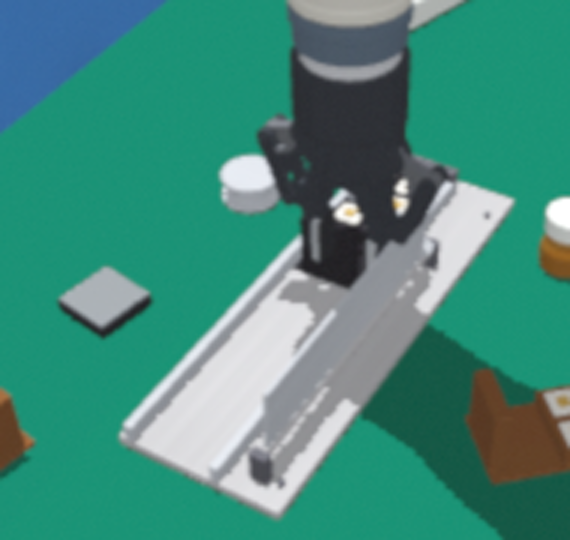

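```bash
python3 -m inch '[{"fingers":0.42,"tx":-0.1,"ty":-2,"tz":0,"rx":0,"ry":0,"rz":0},{"fingers":0.42,"tx":-0.2,"ty":-4,"tz":0,"rx":0,"ry":0,"rz":0},{"fingers":0.42,"tx":-0.3,"ty":-6,"tz":0,"rx":0,"ry":0,"rz":0},{"fingers":0.42,"tx":-0.3,"ty":-6,"tz":0,"rx":0,"ry":0,"rz":0}]'
python3 -m inch '[{"fingers":0.42,"tx":-0.1,"ty":-1,"tz":0,"rx":0,"ry":0,"rz":0},{"fingers":0.42,"tx":-0.1,"ty":-2,"tz":0,"rx":0,"ry":0,"rz":0},{"fingers":0.42,"tx":-0.1,"ty":-2,"tz":0,"rx":0,"ry":0,"rz":0}]'
python3 - <<'E'
from h import *
look(8); crop("scene",8,(130,150,290,240),5); crop("side",8,(150,90,340,270),3)
E
```

```text
time: 7.1
position: [0.5632, -0.0578, 0.0451]
ee_rot: [-0.001, 0.723, 0.69, 0.001]
wrist_force: [6.0, 5.6, 0.5]
grip_width: 0.0358
time: 7.4
position: [0.5631, -0.0596, 0.0451]
ee_rot: [-0.001, 0.723, 0.69, 0.001]
wrist_force: [5.0, 5.6, 0.9]
grip_width: 0.0355
7.5 [ 0.5630476  -0.05960165  0.0450928 ] chute [-0.04333907 -0.0279682 ] 0.0357061670674171 [5.59660844 6.18449482 0.67758375]
```

View pics/scene8c.png

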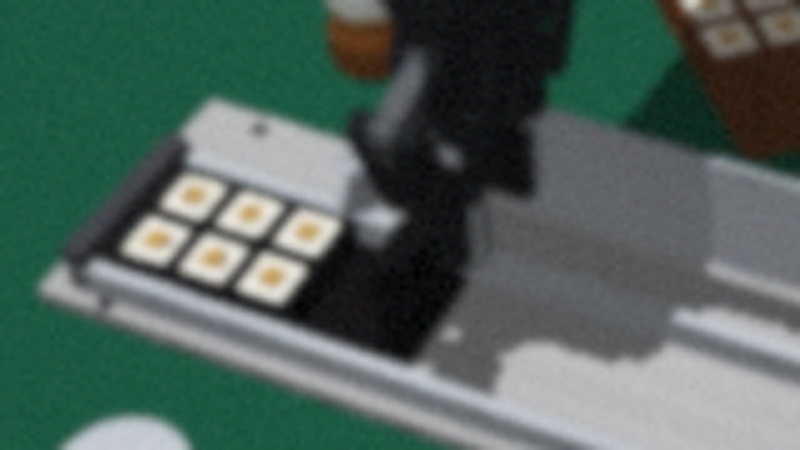

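The deck's front is near the stop at about (110,240). I'll nudge until the force shows contact.

```bash
for i in 1; do :; done; python3 -m inch '[{"fingers":0.42,"tx":-0.1,"ty":-1,"tz":0,"rx":0,"ry":0,"rz":0},{"fingers":0.42,"tx":-0.1,"ty":-2,"tz":0,"rx":0,"ry":0,"rz":0},{"fingers":0.42,"tx":-0.1,"ty":-2,"tz":0,"rx":0,"ry":0,"rz":0}]'
python3 -m inch '[{"fingers":0.42,"tx":0,"ty":-1,"tz":0,"rx":0,"ry":0,"rz":0},{"fingers":0.42,"tx":0,"ty":-1,"tz":0,"rx":0,"ry":0,"rz":0}]'
python3 -c "
from h import *
s=sense();print(s['position'],s['wrist_force'])"
```

```text
time: 7.8
position: [0.563, -0.0616, 0.0451]
ee_rot: [-0.001, 0.723, 0.69, 0.001]
wrist_force: [5.4, 7.1, 0.9]
grip_width: 0.0354
time: 8.0
position: [0.563, -0.0626, 0.0451]
ee_rot: [-0.001, 0.723, 0.69, 0.001]
wrist_force: [4.9, 6.3, 1.8]
grip_width: 0.0359
[ 0.56295516 -0.06255601  0.04507374] [4.93856197 6.28845651 1.78708799]
```

```bash
python3 -m inch '[{"fingers":0.42,"tx":0,"ty":-1,"tz":0,"rx":0,"ry":0,"rz":0},{"fingers":0.42,"tx":0,"ty":-1,"tz":0,"rx":0,"ry":0,"rz":0}]'
python3 -m inch '[{"fingers":0.42,"tx":0,"ty":-1,"tz":0,"rx":0,"ry":0,"rz":0},{"fingers":0.42,"tx":0,"ty":-1,"tz":0,"rx":0,"ry":0,"rz":0}]'
python3 - <<'E'
from h import *
look(9); crop("scene",9,(130,150,290,240),5); crop("side",9,(220,90,340,180),5)
E
```

```text
time: 8.2
position: [0.563, -0.0636, 0.0451]
ee_rot: [-0.001, 0.723, 0.69, 0.001]
wrist_force: [5.0, 5.7, 1.3]
grip_width: 0.0358
time: 8.4
position: [0.563, -0.0638, 0.0451]
ee_rot: [-0.001, 0.723, 0.691, 0.002]
wrist_force: [6.2, 9.5, 2.1]
grip_width: 0.0359
8.5 [ 0.56305051 -0.06379784  0.04510317] chute [-0.03914774 -0.02776642] 0.03578480560193717 [ 5.7243718  10.53690537  2.27195494]
```

View pics/scene9c.png

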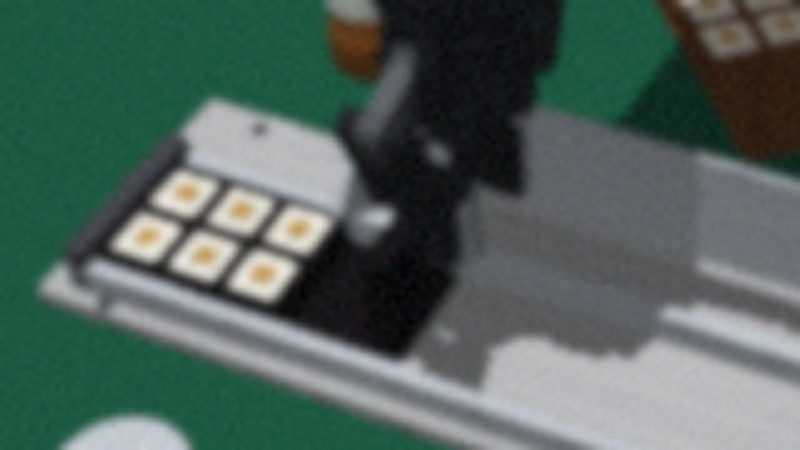

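View pics/side9c.png

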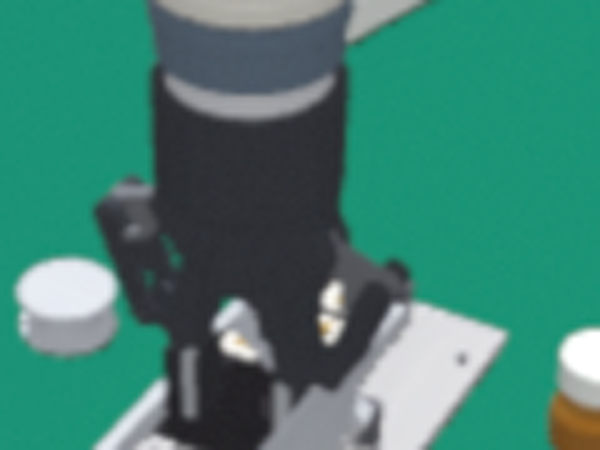

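```bash
python3 -m inch '[{"fingers":0.42,"tx":0,"ty":-1.5,"tz":0,"rx":0,"ry":0,"rz":0},{"fingers":0.42,"tx":0,"ty":-1.5,"tz":0,"rx":0,"ry":0,"rz":0}]'
```

```text
time: 8.7
position: [0.5634, -0.0641, 0.0452]
ee_rot: [-0.002, 0.723, 0.691, 0.003]
wrist_force: [7.7, 17.2, 3.1]
grip_width: 0.0358
```

It's blocked at 17 N without advancing, at the predicted home position. I'll back off a few mm, then ease inward so the gate follows shut.

```bash
python3 -m inch '[{"fingers":0.42,"tx":0.1,"ty":3,"tz":0,"rx":0,"ry":0,"rz":0},{"fingers":0.42,"tx":0.4,"ty":8,"tz":0,"rx":0,"ry":0,"rz":0},{"fingers":0.42,"tx":0.6,"ty":12,"tz":0,"rx":0,"ry":0,"rz":0},{"fingers":0.42,"tx":0.6,"ty":12,"tz":0,"rx":0,"ry":0,"rz":0}]'
python3 - <<'E'
from h import *
look(10); crop("scene",10,(130,150,290,240),5)
E
```

```text
time: 9.1
position: [0.5637, -0.0552, 0.0451]
ee_rot: [0.0, 0.724, 0.69, 0.0]
wrist_force: [5.3, -0.5, 0.7]
grip_width: 0.0356
9.2 [ 0.56364975 -0.0552115   0.04510086] chute [-0.04775283 -0.02757479] 0.035835916367771496 [ 5.13858131 -0.82244035  0.29561609]
```

View pics/scene10c.png

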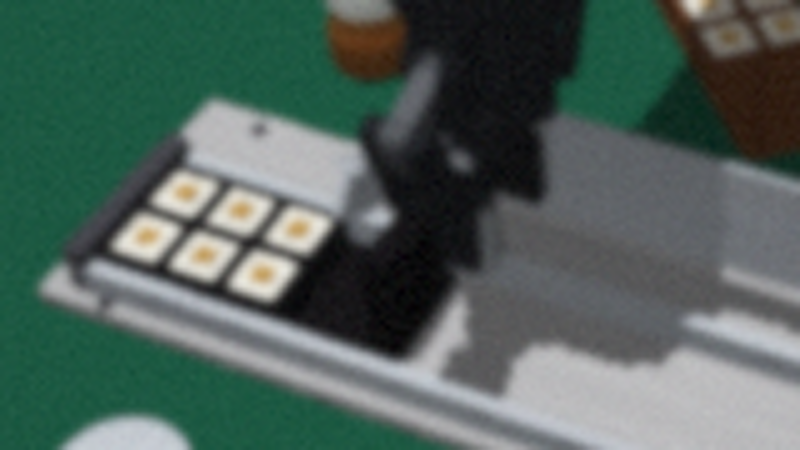

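I'll check the carrier's position from the chip centroid before letting the gate drop.

Run:
```python
from h import *
d=np.load("chute.npz");R,t=d["R"],d["t"]
for k,b in((0,(205,195,260,235)),(10,(145,175,205,220))):
    im=cv2.imread(f"pics/scene{k}.png")[b[1]:b[3],b[0]:b[2]].astype(int)
    m=((im[...,2]-im[...,0]>50)).astype(np.uint8)
    n,l,st,c=cv2.connectedComponentsWithStats(m)
    P=np.array([R.T@(ray("scene",c[i]+b[:2],.020)[:2]-t) for i in range(1,n) if st[i,4]>=4])*1e3
    print(k,len(P),P.round(1).tolist(),P.mean(0))
```

```text
0 6 [[-34.8, -17.9], [-61.2, -17.2], [-87.5, -17.5], [-34.7, 10.1], [-60.9, 9.5], [-87.3, 9.5]] [-61.05583948  -3.90228145]
10 6 [[89.1, -15.8], [63.1, -15.4], [36.8, -16.7], [88.4, 12.2], [62.7, 10.7], [36.8, 10.7]] [62.82702766 -2.37905324]
```

The carrier moved 123.9 mm. The absolute reading is within about 5 mm of home, and the stop blocks any further travel. Now I let the gate close.

```bash
python3 -m inch '[{"fingers":0.42,"tx":4,"ty":-0.2,"tz":0,"rx":0,"ry":0,"rz":0},{"fingers":0.42,"tx":9,"ty":-0.4,"tz":0,"rx":0,"ry":0,"rz":0},{"fingers":0.42,"tx":14,"ty":-0.7,"tz":0,"rx":0,"ry":0,"rz":0},{"fingers":0.42,"tx":19,"ty":-0.9,"tz":0,"rx":0,"ry":0,"rz":0},{"fingers":0.42,"tx":24,"ty":-1.1,"tz":0,"rx":0,"ry":0,"rz":0},{"fingers":0.42,"tx":29,"ty":-1.4,"tz":0,"rx":0,"ry":0,"rz":0},{"fingers":0.42,"tx":34,"ty":-1.6,"tz":0,"rx":0,"ry":0,"rz":0},{"fingers":0.42,"tx":40,"ty":-1.9,"tz":0,"rx":0,"ry":0,"rz":0},{"fingers":0.42,"tx":46,"ty":-2.2,"tz":0,"rx":0,"ry":0,"rz":0},{"fingers":0.42,"tx":51,"ty":-2.4,"tz":0,"rx":0,"ry":0,"rz":0}]'
python3 - <<'E'
from h import *
look(11); crop("scene",11,(130,100,350,290),2.8); crop("side",11,(150,90,340,270),3)
E
```

```text
time: 10.2
position: [0.6147, -0.0578, 0.0453]
ee_rot: [-0.0, 0.724, 0.69, -0.0]
wrist_force: [-0.2, -0.8, -1.2]
grip_width: 0.0359
10.3 [ 0.61488828 -0.0578428   0.04519763] chute [-0.0475529   0.02373086] 0.035624048174709606 [-0.20096334 -0.32112024 -0.21383611]
```

View pics/scene11c.png

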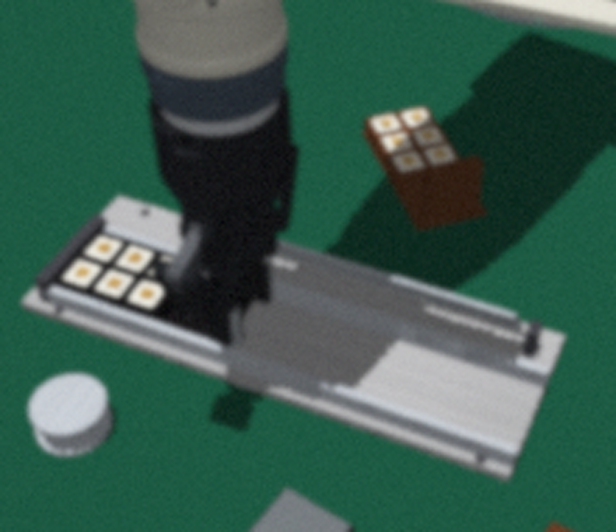

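View pics/side11c.png

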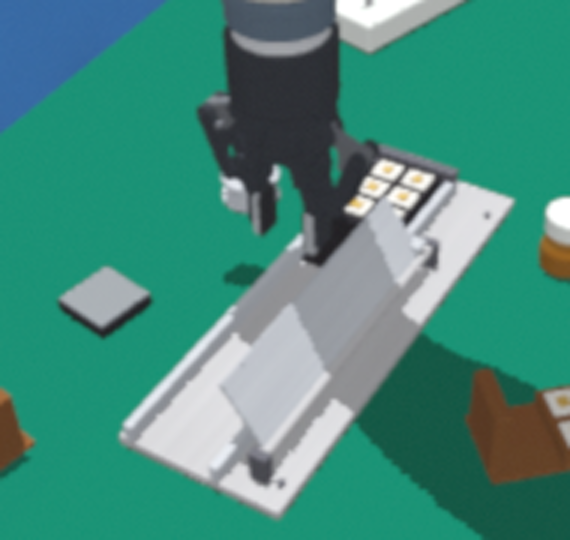

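The gate is down, with the paddle back at its rest lean and its end corner at side crop (385,200). Tool force is zero. I'll move back a little, then up and clear.

```bash
python3 -m inch '[{"fingers":0.42,"tx":2,"ty":8,"tz":0,"rx":0,"ry":0,"rz":0},{"fingers":0.42,"tx":5,"ty":15,"tz":5,"rx":0,"ry":0,"rz":0},{"fingers":0.42,"tx":5,"ty":15,"tz":30,"rx":0,"ry":0,"rz":0},{"fingers":0.42,"tx":5,"ty":15,"tz":70,"rx":0,"ry":0,"rz":0},{"fingers":0.42,"tx":5,"ty":40,"tz":110,"rx":0,"ry":0,"rz":0},{"fingers":0.42,"tx":5,"ty":80,"tz":140,"rx":0,"ry":0,"rz":0},{"fingers":0.42,"tx":5,"ty":120,"tz":150,"rx":0,"ry":0,"rz":0},{"fingers":0.42,"tx":5,"ty":160,"tz":150,"rx":0,"ry":0,"rz":0},{"fingers":0.42,"tx":5,"ty":180,"tz":150,"rx":0,"ry":0,"rz":0},{"fingers":0.42,"tx":5,"ty":180,"tz":150,"rx":0,"ry":0,"rz":0}]'
python3 - <<'E'
from h import *
look(12); crop("scene",12,(130,160,300,260),4.6); crop("side",12,(185,130,330,260),4.5)
E
```

```text
time: 11.3
position: [0.6187, 0.1257, 0.1959]
ee_rot: [-0.0, 0.722, 0.692, 0.0]
wrist_force: [0.5, -1.1, 0.1]
grip_width: 0.0354
11.4 [0.61898489 0.12300058 0.19554674] chute [-0.22838721  0.01925196] 0.03605055246190534 [-0.19999302  1.01769626  0.74139999]
```

View pics/scene12c.png

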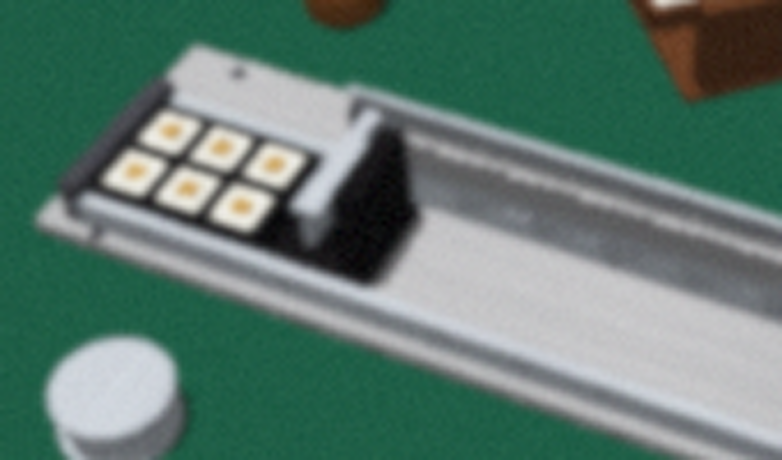

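View pics/side12c.png

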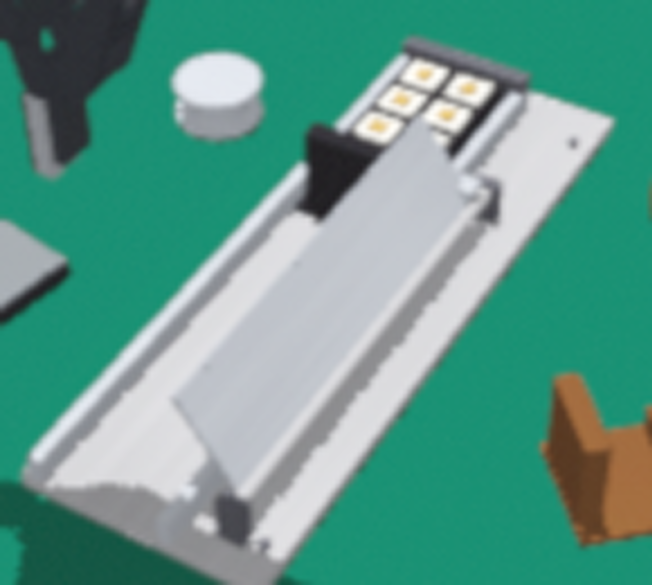

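View pics/scene12.png

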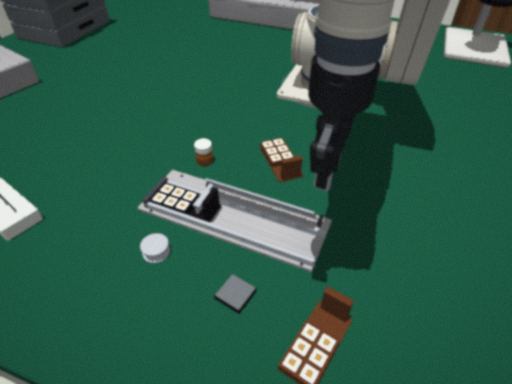

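The gate is shut in the gap, with the tongue at scene crop (315,215) between the deck and the block. The paddle corners sit exactly where they were at the start, at side crop (425,120) and (180,400). The front-row chip is at scene pixel (167,188), unchanged since the push. The spool, box and jar are at their starting pixels.

```bash
python3 -c "
from cell import *
print(sign_off())"
```

```text
the job is handed in; nothing more can be done
None
```

The carrier is home against the end stop, the gate is shut in its neck gap, and the arm is clear. I handed the job in at about 11.4 s, and it reports no verdict.

**What I did:** One finger swung the paddle out to about 0.67 rad and held it there. The other finger pushed the black carrier by its rear block about 124 mm along the chute, until the push was blocked at 17 N. I then backed off, eased inward so the gate dropped shut, and lifted clear.

**Last checks:**
- **Gate:** it looked shut, with the paddle's corners at the same pixels as before I started.
- **Carrier:** the chips stayed where they were after the gate dropped, and the carrier looked flat.
- **Tool force:** about 1 N, sensor noise.
- **Spool, chip box and jar:** all at their starting pixels.

**Disagreement:** the chip pixels put the carrier about 5 mm past home. The stop makes that impossible, so I put it down to camera bias and trusted the force contact. I also saw no sign of the gate touching the carrier, but I could not measure that force directly.

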